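# Point out the mains path on an open television's power board

## Task

This flat television lies open on the bench and a trainee is watching: show the way the mains takes across its tan power board by pointing first at the mains fuse (the glass fuse next to the mains inlet), then at the big filter capacitor soldered in the board, then at the main transformer (the larger of the two). Hold the fingertips over the middle of each part, about 15 mm above its top, for two seconds, and lift the hand between parts so that you never come down over a look-alike. Touch nothing, neither the set nor anything lying about, and finish with the hand raised at least 20 cm above the board.

Things in the scene. Friction and masses are not known exactly. Their poses are not given: they have to be found in the camera images.
- power_board: tan circuit board 160 x 190 mm on the left or right half of the open set (the dark one is the main board). Origin: centre of its outline, 11.6 mm below its upper face, which is 46 mm above the bench; x, y along the 160, 190 mm sides, z up. Heat sinks 30 mm high stand along its +x edge; the black mains inlet (30 x 26 mm, 22 mm high) on its +y edge at x = -50 mm
- mains_fuse (a point): mains fuse: glass tube with steel end caps, 20 mm long, 5 mm thick, lying along the board's y axis in steel clips on a black base of 10 x 26 mm; the glass fuse nearer the mains inlet. Point: centre of its top, 12.5 mm above the board's face, at board x = -60, y = +30 mm
- filter_cap (a point): big filter capacitor: upright dark can with aluminium top, 30 mm in diameter, 40 mm high, the largest can on the power board. Point: centre of its top, 40 mm above the board's face, at board x = +20, y = +18 mm
- main_transformer (a point): main transformer: dark ferrite core round a tape-wrapped coil on a black base, 40 x 42 mm, 32 mm high, the larger of two alike. Point: centre of its top, 32 mm above the board's face, at board x = +12, y = -45 mm
- output_fuse (a point): look-alike, not to be pointed at: same fuse and clips at the far end of the board from the mains inlet, lying along the board's x axis. Point: centre of its top, at board x = +50, y = -83 mm
- standby_transformer (a point): look-alike, not to be pointed at: small transformer 23 x 24 mm, 18 mm high. Point: centre of its top, at board x = -50, y = -20 mm
- line_choke (a point): look-alike, not to be pointed at: line choke, two copper coils in a ferrite frame, 32 x 30 mm, 24 mm high. Point: centre of its top, at board x = +8, y = +74 mm
- spare_cap_top (a point): look-alike, not to be pointed at or touched: a loose spare filter capacitor, 30 mm in diameter, 40 mm high, standing on the bare back plate between the two boards. Point: centre of its top
- main_board: dark circuit board 170 x 180 mm with two perforated tin shields, tuner and sockets, on the other half of the set; parts at most 14 mm above its face; not to be touched. Origin: centre of its outline, 11.6 mm below its upper face
- chassis: the open set, 440 x 700 mm, lying on its screen: black frame and aluminium back plate, whose top is 34 mm above the bench; speaker bars at its two ends reach 60 mm; not to be touched. Origin: centre of its underside, on the bench; y along its length
- spare_cap: that same loose spare capacitor; origin: centre of its foot
- screw_bowl: loose steel bowl of screws, 68 mm across, 18 mm high, on the back plate between the boards; leave alone. Origin: centre of its foot
- shield_lid: loose tin shield lid 58 x 50 x 6 mm on the back plate in front of a board; leave alone. Origin: centre of its underside
- screwdriver: loose screwdriver, 200 mm long, its handle 26 mm thick, lying on the back plate in front of the boards; leave alone. Origin: under its middle. On the bench beside the set stand other loose things, at most 50 mm high

How it is judged:
By the outcome, as a careful person would: the job done as asked, in the order asked, and still so for the second after the job is handed in, with the robot touching nothing.
It also fails if it takes over 53 s, if anything falls off the work surface, if the arm or the gripper's body presses on something with over 40 N, if the wrist force passes 120 N, or if a joint passes its speed limit or range.

## Robot

A 6-joint arm with a two-finger parallel gripper is mounted at the origin on the work surface. World frame = base frame: x ahead of the robot, y to its left, z up, the work surface at z = 0. Lengths are in mm, angles in rad, forces in N, time in s.
With the tool pointing down it reaches from about 250 to 775 mm from the base axis. Payload 4 kg.
Tool frame: the origin (TCP) lies midway between the tips of the shut fingers; the grasp point (between the pads) lies 19 mm behind it (manip.pinch_z is the distance from the TCP to the grasp point, in mm); z points along the fingers, x is the direction in which the jaws open and shut, and the axes are right-handed (so a half turn about z gives the same grasp; the last joint's range is limited). The gripper opens to 94 mm and grips with 3 to 60 N. Pads are 16 mm wide; open, the fingers measure 119 mm over their backs; the gripper's body (75 mm by 177 mm) begins 78 mm behind the grasp point.
Start: joints at [-1.296, 0.087, 1.371, -0, 1.684, -0.103], TCP at [202.881, -511.233, 205.506] pointing down, gripper open.
Joint ranges: [-3.1, 3.1], [-0.76, 2.03], [0.27, 2.55], [-1.08, 4.22], [0.17, 2.65], [-2.57, 2.57]. Speed limits (rad/s): [2.79, 2.79, 3.14, 3.14, 3.14, 3.14].

## Interface

Orientations are given as a rotation vector (axis times angle).
In Python, from cell import manip gives the robot as it stands.
- The arm moves only by the tool step_arm, never from a script. Its arguments are lists of equal length, an entry for each row: "dp": the shift along the tool's x, y, z in cm, a list of three; "yaw": the turn about the tool's z in rad. A call has 1 to 20 rows; each row shifts and turns the commanded pose from where the row before left it, along the tool's axes as they then stand; what a row does not reach is not made up. A row lasts 1/10 s, in which the tool goes at most 50 mm and 8.59 degrees, less where a joint would pass 70% of its speed; a pose out of reach is approached as far as the arm can. A call with a gripper value outside its range is refused whole. "hand" is the finger opening in cm, from 0 to 9.4, set as the call begins (left out, the last holds). The fingers move at their own pace and stop on an object; "squeeze" is the grip in N (left out, the last holds). Time passes only in rows, so rows that do not move let the fingers close. It gives the time, the measured TCP pose, the force and the opening at its end, in the units of the state.
- manip.state(): the state, without advancing time (a new reading comes with each control period).
- manip.get_image(name): name is "side" or "top"; returns a dict with "img" (384x512x3 uint8, red, green, blue), "intrinsics" (3x3 intrinsics, pixels), "dist" ([k1, k2, p1, p2, k3] as OpenCV has them; the pictures are not rectified), "extrinsics" (4x4, takes a point from world to camera coordinates). Camera axes: x right, y up, looking along -z (the intrinsics and any distortion apply to the point x, -y, -z); pixel columns grow to the right and rows downward; lengths in mm; the calibration is good to about 2 mm. A picture is of the moment at which its call begins. There is no depth.
- manip.job_done(): hands the job in, once; it reports no verdict.
The state is a dict: "t": time; "qpos": joint angles; "joint_vel": joint speeds; "joint_torque": joint torques, N m; "position": TCP position; "ee_rot": TCP orientation; "wrist_force": force on the tool from outside, world axes, zero at the start; "ft_torque": the same for the moment, N m; "opening": opening from 0.0 (shut) to 1.0 (fully open).
Only numpy, scipy, OpenCV 4.12 (cv2) and the standard library are available. Lean on these libraries where they do the work, as an engineer would, in place of code of your own. Each camera call takes 0.05 s, during which the arm holds its last target.

## Working session

There is one attempt and no reset: what is moved stays moved. The work goes in short steps, Python scripts to look and compute and a tool call to move; the robot and the scene stay as the last step left them, time stands still between calls to the robot, and variables do not carry over. Pictures are saved under pics/ and viewed, and the job is handed in when it is done.

Besides the shell and the picture viewer there is one more tool, called after "Emit:" as name(argument=value, ...) on one line, values as JSON. step_arm: Moves the arm, as the interface text tells. Its arguments: {"type":"object","properties":{"dp":{"type":"array"},"yaw":{"type":"array"},"hand":{"type":"number"},"squeeze":{"type":"number"}},"required":["dp","yaw"]}

```bash
ls; mkdir -p pics
python3 - <<'E'
from cell import manip
import cv2,pickle
d={}
for n in("top","side"):
    r=manip.get_image(n);d[n]=r
    cv2.imwrite(f"pics/{n}0.png",cv2.resize(r["img"][:,:,::-1],(768,576),interpolation=cv2.INTER_CUBIC))
    print(n,r["intrinsics"],r["dist"],r["extrinsics"])
pickle.dump(d,open("im0.pkl","wb"))
s=manip.state();print(s)
E
```

```text
pics
top [[348.54146529   0.         255.29819098]
 [  0.         348.54146529 191.86899677]
 [  0.           0.           1.        ]] [-0.00928133  0.          0.          0.          0.        ] [[ 1.63786312e-03 -9.99365582e-01  3.55774011e-02  2.70337207e+00]
 [ 9.82181408e-01  8.29367643e-03  1.87752220e-01 -5.02197764e+02]
 [-1.87928174e-01  3.46359495e-02  9.81571878e-01 -7.38726197e+02]
 [ 0.00000000e+00  0.00000000e+00  0.00000000e+00  1.00000000e+00]]
side [[365.24245259   0.         260.34192377]
 [  0.         365.24245259 197.78038895]
 [  0.           0.           1.        ]] [-0.0106033  0.         0.         0.         0.       ] [[ 9.96504815e-01 -8.11201110e-02  1.99419246e-02 -4.96066056e+02]
 [ 3.99561907e-02  6.72507034e-01  7.39011361e-01 -9.58071187e+01]
 [-7.33597682e-02 -7.35631577e-01  6.73397749e-01 -7.83119570e+02]
 [ 0.00000000e+00  0.00000000e+00  0.00000000e+00  1.00000000e+00]]
{'t': 0.1, 'qpos': array([-1.29612928e+00,  8.78914869e-02,  1.37209759e+00, -3.75627749e-05,
        1.68361640e+00, -1.03113970e-01]), 'joint_vel': array([-0.00051559, -0.00138479, -0.00279132,  0.0003873 ,  0.00073055,
        0.00061418]), 'joint_torque': array([ 2.09942751e-03, -3.41251695e+01, -3.03301334e+01,  7.20406906e-02,
        3.03987076e-02, -9.32056923e-05]), 'position': array([ 202.71193721, -510.74099167,  204.41836168]), 'ee_rot': array([-2.59799432e+00,  1.76410350e+00,  2.45577305e-03]), 'wrist_force': array([ 0.26952655, -0.10406653,  0.25853185]), 'ft_torque': array([-0.05200927, -0.02822697, -0.03747842]), 'opening': 0.9971752531670455}
```

View pics/top0.png

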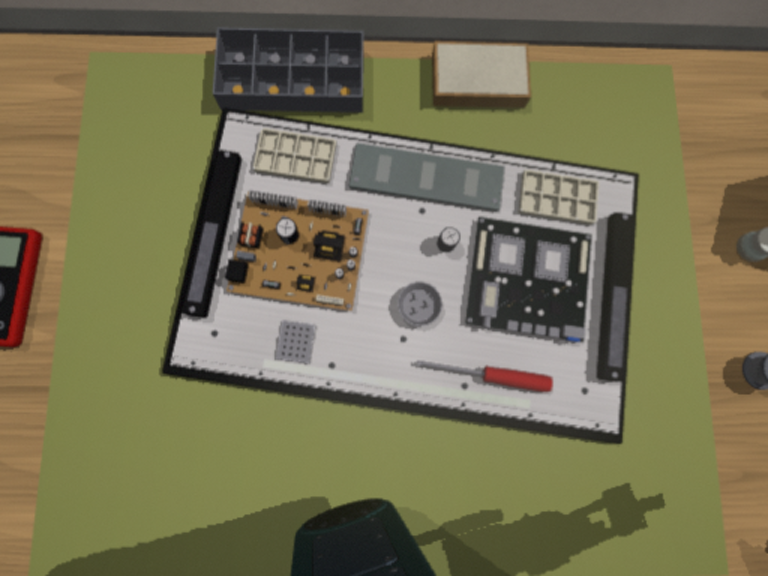

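View pics/side0.png

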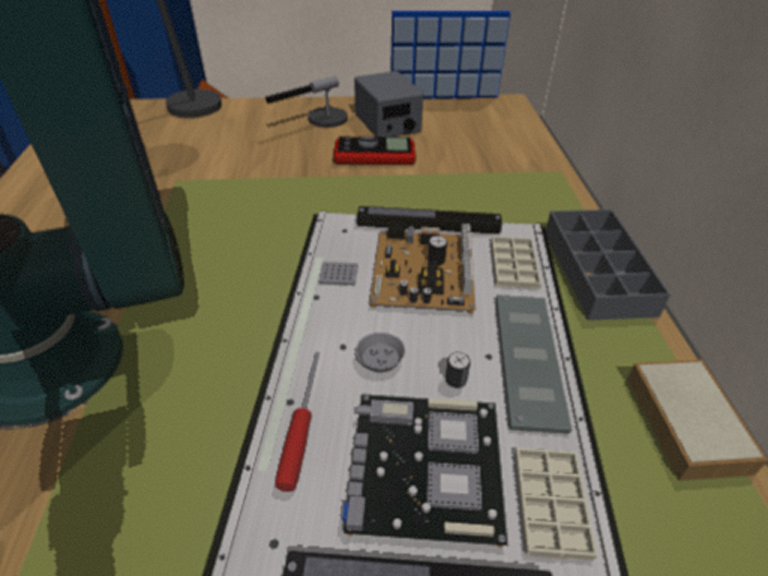

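```bash
cat > h.py <<'E'
import numpy as np,cv2,pickle
def ray(r,px,z):
    px=np.asarray(px,float).reshape(-1,1,2)
    n=cv2.undistortPoints(px,r["intrinsics"],np.array(r["dist"])).reshape(-1,2)
    E=r["extrinsics"];R=E[:3,:3];t=E[:3,3]
    d=np.c_[n[:,0],-n[:,1],-np.ones(len(n))]@R
    c=-R.T@t
    return c+d*((z-c[2])/d[:,2])[:,None]
def proj(r,P):
    P=np.atleast_2d(P).astype(float);E=r["extrinsics"];q=P@E[:3,:3].T+E[:3,3];q=q*[1,-1,-1]
    return cv2.projectPoints(q,np.zeros(3),np.zeros(3),r["intrinsics"],np.array(r["dist"]))[0].reshape(-1,2)
E
python3 - <<'E'
from h import *
d=pickle.load(open("im0.pkl","rb"))
for n,roi in(("top",(120,255,110,215)),("side",(235,330,140,215))):
    r=d[n];im=r["img"];hsv=cv2.cvtColor(im,cv2.COLOR_RGB2HSV)
    m=cv2.inRange(hsv,(8,90,60),(24,255,255));k=np.zeros_like(m);a,b,c,e=roi;k[c:e,a:b]=255;m&=k
    m=cv2.morphologyEx(m,cv2.MORPH_OPEN,np.ones((2,2)))
    N,l,st,_=cv2.connectedComponentsWithStats(m);
    big=(m>0)
    ys,xs=np.nonzero(big);P=ray(r,np.c_[xs,ys],46)[:,:2].astype(np.float32)
    rc=cv2.minAreaRect(P);print(n,len(P),rc,cv2.boxPoints(rc).round(1).tolist())
    big2=cv2.resize(im[c:e,a:b,::-1],None,fx=5,fy=5,interpolation=cv2.INTER_CUBIC)
    bp=proj(r,np.c_[cv2.boxPoints(rc),np.full(4,46)])
    cv2.polylines(big2,[((bp-[a,c]+.5)*5).astype(int)],True,(255,0,255),1)
    for i in range(0,b-a,10):cv2.putText(big2,str(a+i),(i*5,8),0,.3,(0,0,255))
    for i in range(0,e-c,10):cv2.putText(big2,str(c+i),(0,i*5+4),0,.3,(0,0,255))
    cv2.imwrite(f"pics/{n}_crop.png",big2)
E
```

```text
top 3853 ((558.221923828125, 132.05113220214844), (187.8170166015625, 158.35836791992188), 81.43343353271484) [[465.8999938964844, 51.0], [622.5, 27.399999618530273], [650.5, 213.10000610351562], [493.8999938964844, 236.6999969482422]]
side 1916 ((561.8969116210938, 126.882080078125), (198.347412109375, 155.92654418945312), 81.438232421875) [[470.0, 40.400001525878906], [624.2000122070312, 17.200000762939453], [653.7999877929688, 213.3000030517578], [499.6000061035156, 236.60000610351562]]
```

View pics/top_crop.png

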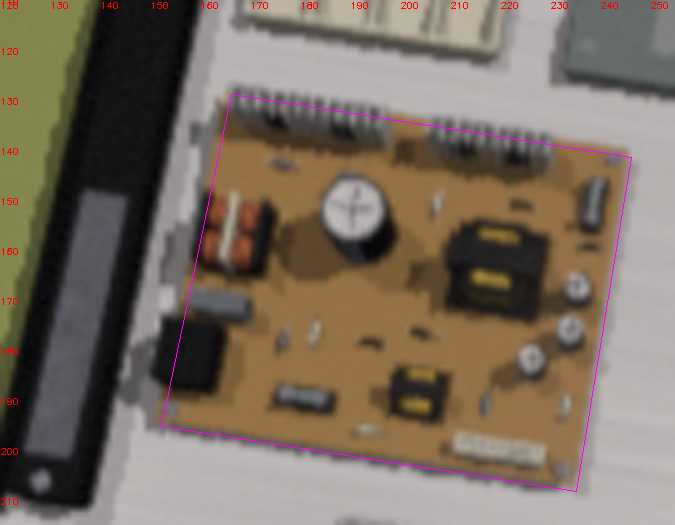

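View pics/side_crop.png

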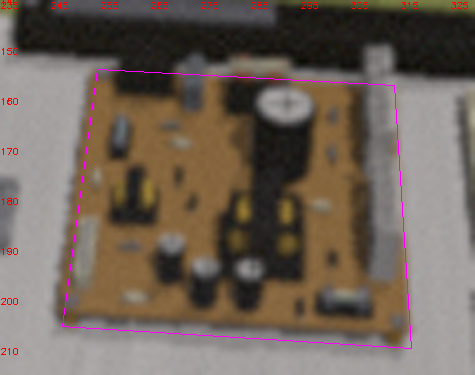

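Run:
```python
from h import *
d=pickle.load(open("im0.pkl","rb"))
o={"top":(120,110),"side":(235,140)}
pts={"cap":(86,(20,18),{"top":(353,206),"side":(285,104)}),"fuse":(58.5,(-60,30),{"top":(304,397),"side":(121,128)}),
"stby":(64,(-50,-20),{"top":(421,391),"side":(134,192)}),"main":(78,(12,-45),{"top":(494,263),"side":(263,222)}),"ofuse":(58.5,(50,-83),{"top":(593,203),"side":(346,298)})}
th=np.radians(-8.57);R=np.array([[np.cos(th),-np.sin(th)],[np.sin(th),np.cos(th)]])
for k,(z,b,p) in pts.items():
  for n in p:
    w=ray(d[n],np.array(p[n])/5+o[n]-.4,z)[0,:2]
    print(k,n,w.round(1),"implied centre",(w-R@b).round(1),"pred@(559.5,130.5)",(R@b+[559.5,130.5]).round(1))
```

```text
cap top [584.7 148.6] implied centre [562.3 133.8] pred@(559.5,130.5) [582.  145.3]
cap side [583.3 146.6] implied centre [560.8 131.8] pred@(559.5,130.5) [582.  145.3]
fuse top [505.1 171.3] implied centre [560.  132.7] pred@(559.5,130.5) [504.6 169.1]
fuse side [506.5 168.1] implied centre [561.3 129.5] pred@(559.5,130.5) [504.6 169.1]
stby top [507.2 119.2] implied centre [559.6 131.6] pred@(559.5,130.5) [507.1 118.2]
stby side [508.1 111.1] implied centre [560.5 123.5] pred@(559.5,130.5) [507.1 118.2]
main top [561.9  87.4] implied centre [556.8 133.7] pred@(559.5,130.5) [564.7  84.2]
main side [562.6  69.5] implied centre [557.5 115.8] pred@(559.5,130.5) [564.7  84.2]
ofuse top [596.1  44.6] implied centre [559.1 134.2] pred@(559.5,130.5) [596.6  41. ]
ofuse side [597.1  38. ] implied centre [560.  127.5] pred@(559.5,130.5) [596.6  41. ]
```

Emit:
step_arm(dp=[[-0.7, -0.7, 0], [-1.3, -1.3, 0], [-2, -2, 0], [-2, -2, 0], [-2, -2, 0], [-2, -2, 0], [-2, -2, 0], [-2, -2, 0], [-2, -2, 0], [-2, -2, 0], [-2, -2, 0], [-2, -2, 0], [-2, -2, 0], [-2, -2, 0], [-2, -2, 0], [-2, -2, 0], [-2, -2, 0], [-2, -2, 0], [-1.3, -1.3, 0], [-0.7, -0.7, 0]], yaw=[0, 0, 0, 0, 0, 0, 0, 0, 0, 0, 0, 0, 0, 0, 0, 0, 0, 0, 0, 0], hand=0)

```text
t: 2.1
position: [404.2, -41.5, 205.4]
ee_rot: [-2.601, 1.761, 0.0]
wrist_force: [-0.5, -0.4, 0.2]
opening: 0.004
```

```bash
cat > to.py <<'E'
import sys,numpy as np
from cell import manip
from scipy.spatial.transform import Rotation as Ro
s=manip.state();R=Ro.from_rotvec(s["ee_rot"]).as_matrix()
for t in((505.5,170,73.5),(583.5,147.3,101),(565,85.5,93)):
    print(t,"tool cm",((np.array(t)-s["position"])@R/10).round(2))
print(s["t"],s["position"].round(1),R[:,2].round(4),s["wrist_force"].round(1),s["opening"],s["qpos"].round(2))
E
python3 to.py
```

```text
(505.5, 170, 73.5) tool cm [-15.87 -17.26  13.2 ]
(583.5, 147.3, 101) tool cm [-10.86 -23.66  10.45]
(565, 85.5, 93) tool cm [ -5.81 -19.64  11.25]
2.1 [404.2 -41.5 205.4] [ 1.e-04  4.e-04 -1.e+00] [-0.5 -0.4  0.2] 0.004458940757913597 [-0.24 -0.24  1.68  0.    1.71  0.95]
```

Emit:
step_arm(dp=[[-0.7, -0.8, 0], [-1.3, -1.4, 0], [-1.8, -2, 0], [-2, -2.2, 0], [-2, -2.2, 0], [-2, -2.2, 0], [-2, -2.2, 0], [-1.8, -2, 0], [-1.3, -1.4, 0], [-0.7, -0.7, 0], [-0.27, -0.16, 0], [0, 0, 0], [0, 0, 0]], yaw=[0, 0, 0, 0, 0, 0, 0, 0, 0, 0, 0, 0, 0])

```text
t: 3.4
position: [506.3, 166.6, 205.6]
ee_rot: [2.598, -1.766, 0.0]
wrist_force: [0.2, 0.5, -0.6]
opening: 0.005
```

```bash
python3 to.py
```

```text
(505.5, 170, 73.5) tool cm [-0.36 -0.05 13.21]
(583.5, 147.3, 101) tool cm [ 4.63 -6.47 10.46]
(565, 85.5, 93) tool cm [ 9.69 -2.47 11.26]
3.4 [506.3 166.6 205.6] [ 1.e-04 -5.e-04 -1.e+00] [ 0.2  0.5 -0.6] 0.005321610269479683 [ 0.21  0.05  1.41 -0.    1.68  1.41]
```

Correct and descend partway (to ~45 mm above), then measure with the cameras.

Emit:
step_arm(dp=[[-0.2, 0, 0.5], [-0.16, -0.05, 1], [0, 0, 1.5], [0, 0, 2], [0, 0, 2], [0, 0, 1.5], [0, 0, 1], [0, 0, 0.7], [0, 0, 0], [0, 0, 0]], yaw=[0, 0, 0, 0, 0, 0, 0, 0, 0, 0])

```text
t: 4.4
position: [506.2, 171.0, 104.1]
ee_rot: [-2.598, 1.764, -0.001]
wrist_force: [-0.5, -0.8, 0.5]
opening: 0.007
```

```bash
cat > shot.py <<'E'
import sys
from h import *
from cell import manip
tag=sys.argv[1]
s=manip.state()
out=[]
for n in("top","side"):
    r=manip.get_image(n);im=r["img"][:,:,::-1].copy()
    p=proj(r,s["position"])[0];a,c=(p-[38,50]).astype(int);a=max(a,0);c=max(c,0)
    b=cv2.resize(im[c:c+100,a:a+76],None,fx=5,fy=5,interpolation=cv2.INTER_CUBIC)
    cv2.drawMarker(b,tuple(int(v) for v in (p-[a,c]+.5)*5),(255,0,255),0,10,1)
    print(n,"crop origin",a,c,"tcp px",p.round(1));out.append(b)
cv2.imwrite(f"pics/{tag}.png",np.hstack(out))
E
python3 to.py; python3 shot.py fuse1
```

```text
(505.5, 170, 73.5) tool cm [0.06 0.1  3.06]
(583.5, 147.3, 101) tool cm [ 5.05 -6.31  0.31]
(565, 85.5, 93) tool cm [10.11 -2.31  1.11]
4.4 [506.2 171.  104.1] [ 1.2e-03  2.0e-04 -1.0e+00] [-0.5 -0.8  0.5] 0.006871996445418333 [ 0.22  0.09  1.57 -0.    1.48  1.41]
top crop origin 138 134 tcp px [176.8 184.2]
side crop origin 220 99 tcp px [258.9 149.3]
```

View pics/fuse1.png

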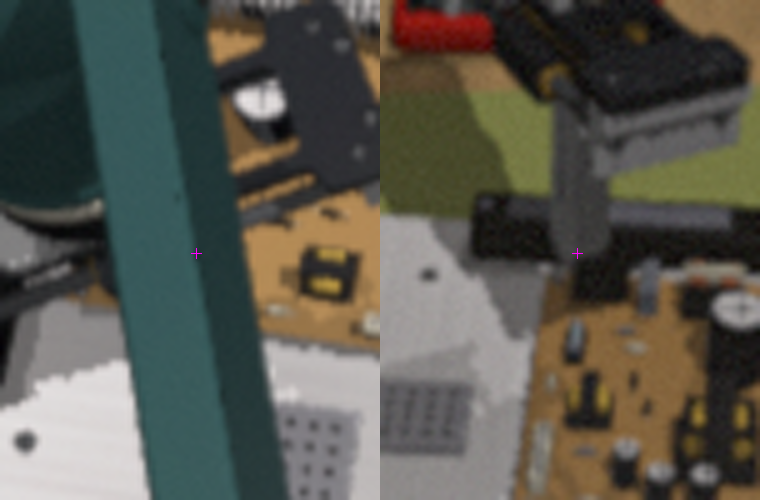

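The left half (top view) shows the arm covering the fuse. In the right half (side view), the fingertip at about (580,253) matches the projected TCP and sits above the fuse at (574,341). Next I descend and hold.

Emit:
step_arm(dp=[[0.06, 0.1, 0.5], [0, 0, 0.8], [0, 0, 0.8], [0, 0, 0.6], [0, 0, 0.3], [0, 0, 0], [0, 0, 0]], yaw=[0, 0, 0, 0, 0, 0, 0])

```text
t: 5.2
position: [505.1, 170.0, 73.5]
ee_rot: [2.599, -1.765, 0.0]
wrist_force: [0.1, -0.0, 0.2]
opening: 0.005
```

```bash
python3 to.py; python3 shot.py fuse2
```

```text
(505.5, 170, 73.5) tool cm [ 0.01 -0.04 -0.  ]
(583.5, 147.3, 101) tool cm [ 5.   -6.45 -2.75]
(565, 85.5, 93) tool cm [10.06 -2.45 -1.95]
5.2 [505.1 170.   73.5] [ 1.e-04 -1.e-04 -1.e+00] [ 0.1 -0.   0.2] 0.004563356672571172 [ 0.22  0.11  1.61 -0.    1.42  1.41]
top crop origin 141 137 tcp px [179.8 187.7]
side crop origin 220 109 tcp px [258.3 159.9]
```

View pics/fuse2.png

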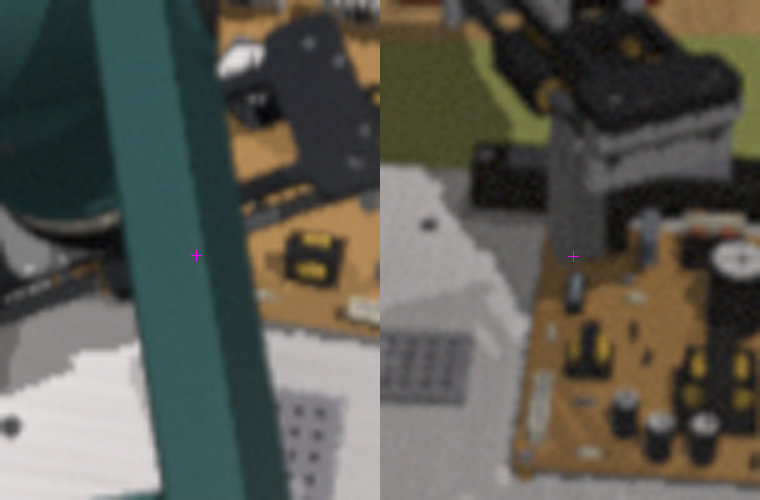

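The side view shows the tips at about (577,256), just above the fuse at (574,291). I hold 2.5 s, then lift.

Emit:
step_arm(dp=[[0, 0, 0], [0, 0, 0], [0, 0, 0], [0, 0, 0], [0, 0, 0], [0, 0, 0], [0, 0, 0], [0, 0, 0], [0, 0, 0], [0, 0, 0], [0, 0, 0], [0, 0, 0], [0, 0, 0], [0, 0, 0], [0, 0, 0], [0, 0, 0], [0, 0, 0], [0, 0, 0], [0, 0, 0], [0, 0, 0]], yaw=[0, 0, 0, 0, 0, 0, 0, 0, 0, 0, 0, 0, 0, 0, 0, 0, 0, 0, 0, 0])

```text
t: 7.3
position: [505.0, 169.9, 73.4]
ee_rot: [2.599, -1.765, 0.0]
wrist_force: [0.5, 0.3, 0.3]
opening: 0.003
```

Emit:
step_arm(dp=[[0, 0, 0], [0, 0, 0], [0, 0, 0], [0, 0, 0], [0, 0, 0], [0, 0, -0.7], [0, 0, -1.4], [0, 0, -2], [0, 0, -2], [0, 0, -2], [0, 0, -2], [0, 0, -1.5], [0, 0, -0.9], [0, 0, 0]], yaw=[0, 0, 0, 0, 0, 0, 0, 0, 0, 0, 0, 0, 0, 0])

```text
t: 8.7
position: [505.8, 170.1, 200.5]
ee_rot: [-2.597, 1.763, -0.004]
wrist_force: [0.2, -0.5, -0.3]
opening: 0.008
```

Emit:
step_arm(dp=[[0.4, -0.5, 0], [0.7, -1, 0], [0.9, -1.2, 0], [1, -1.3, 0], [1, -1.2, 0], [0.6, -0.8, 0], [0.4, -0.45, 0], [0, 0, 0], [0, 0, 0]], yaw=[0, 0, 0, 0, 0, 0, 0, 0, 0])

```text
t: 9.6
position: [583.2, 147.3, 198.2]
ee_rot: [2.599, -1.764, -0.001]
wrist_force: [0.0, 0.2, 0.4]
opening: 0.005
```

```bash
python3 to.py
```

```text
(505.5, 170, 73.5) tool cm [-4.97  6.37 12.47]
(583.5, 147.3, 101) tool cm [ 0.02 -0.04  9.72]
(565, 85.5, 93) tool cm [ 5.08  3.96 10.52]
9.6 [583.2 147.3 198.2] [-8.e-04 -0.e+00 -1.e+00] [0.  0.2 0.4] 0.005084442595964357 [0.15 0.2  1.25 0.   1.69 1.35]
```

Emit:
step_arm(dp=[[0, 0, 0.5], [0, 0, 1], [0, 0, 1.5], [0, 0, 1.8], [0, 0, 1.8], [0, 0, 1.4], [0, 0, 0.9], [0, 0, 0.5], [0, 0, 0.32], [0, 0, 0], [0, 0, 0]], yaw=[0, 0, 0, 0, 0, 0, 0, 0, 0, 0, 0])

```text
t: 10.7
position: [583.9, 147.3, 102.1]
ee_rot: [-2.598, 1.764, -0.002]
wrist_force: [-0.1, -0.4, 0.2]
opening: 0.009
```

```bash
python3 to.py; python3 shot.py cap1
```

```text
(505.5, 170, 73.5) tool cm [-5.    6.46  2.85]
(583.5, 147.3, 101) tool cm [-0.01  0.04  0.11]
(565, 85.5, 93) tool cm [5.05 4.04 0.9 ]
10.7 [583.9 147.3 102.1] [ 1.5e-03  1.0e-04 -1.0e+00] [-0.1 -0.4  0.2] 0.009290738564108092 [ 0.15  0.24  1.4  -0.    1.5   1.35]
top crop origin 151 98 tcp px [189.7 148.9]
side crop origin 254 104 tcp px [292.4 154.7]
```

View pics/cap1.png

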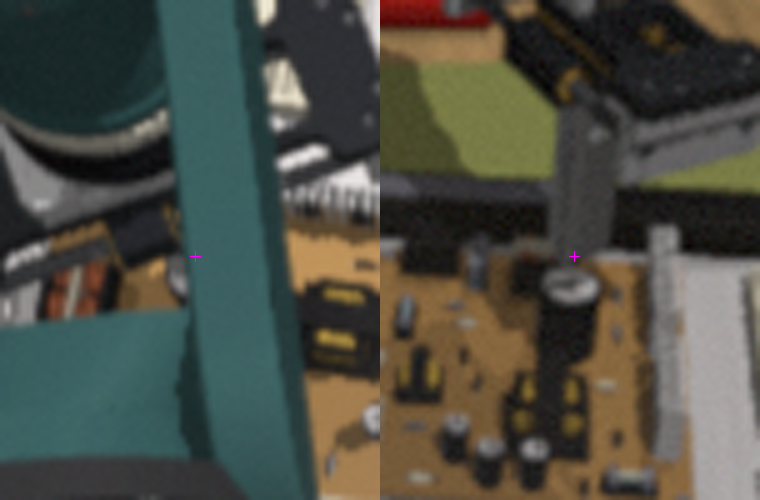

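The side view shows the tips at about (578,255), directly over the can top at (570,288). I hold, then lift and move to the transformer.

Emit:
step_arm(dp=[[0, 0, 0.05], [0, 0, 0], [0, 0, 0], [0, 0, 0], [0, 0, 0], [0, 0, 0], [0, 0, 0], [0, 0, 0], [0, 0, 0], [0, 0, 0], [0, 0, 0], [0, 0, 0], [0, 0, 0], [0, 0, 0], [0, 0, 0], [0, 0, 0], [0, 0, 0], [0, 0, 0], [0, 0, 0], [0, 0, 0]], yaw=[0, 0, 0, 0, 0, 0, 0, 0, 0, 0, 0, 0, 0, 0, 0, 0, 0, 0, 0, 0])

```text
t: 12.8
position: [583.4, 147.2, 100.7]
ee_rot: [2.599, -1.765, 0.0]
wrist_force: [-0.2, 0.3, 0.8]
opening: 0.009
```

Emit:
step_arm(dp=[[0, 0, 0], [0, 0, 0], [0, 0, 0], [0, 0, 0], [0, 0, 0], [0, 0, -0.7], [0, 0, -1.4], [0, 0, -2], [0, 0, -2], [0, 0, -1.7], [0, 0, -1.3], [0, 0, -0.9], [0, 0, 0]], yaw=[0, 0, 0, 0, 0, 0, 0, 0, 0, 0, 0, 0, 0])

```text
t: 14.1
position: [584.2, 147.4, 202.9]
ee_rot: [-2.597, 1.764, -0.004]
wrist_force: [0.2, -0.6, -0.4]
opening: 0.006
```

Emit:
step_arm(dp=[[0.4, 0.3, 0], [0.8, 0.6, 0], [1, 0.8, 0], [1, 0.8, 0], [0.9, 0.8, 0], [0.6, 0.5, 0], [0.35, 0.2, 0], [0, 0, 0], [0, 0, 0]], yaw=[0, 0, 0, 0, 0, 0, 0, 0, 0])

```text
t: 15.0
position: [564.9, 85.7, 200.8]
ee_rot: [-2.599, 1.765, -0.0]
wrist_force: [-0.0, 0.5, 1.3]
opening: 0.003
```

```bash
python3 to.py
```

```text
(505.5, 170, 73.5) tool cm [-10.03   2.42  12.73]
(583.5, 147.3, 101) tool cm [-5.04 -3.99  9.98]
(565, 85.5, 93) tool cm [2.000e-02 1.000e-02 1.078e+01]
15.0 [564.9  85.7 200.8] [ 2.e-04  2.e-04 -1.e+00] [-0.   0.5  1.3] 0.0027502340835406994 [0.05 0.14 1.33 0.   1.68 1.24]
```

Emit:
step_arm(dp=[[0, 0, 0.5], [0, 0, 1], [0, 0, 1.7], [0, 0, 2], [0, 0, 2], [0, 0, 1.6], [0, 0, 1], [0, 0, 0.6], [0, 0, 0.33], [0, 0, 0], [0, 0, 0]], yaw=[0, 0, 0, 0, 0, 0, 0, 0, 0, 0, 0])

```text
t: 16.1
position: [565.4, 85.6, 94.3]
ee_rot: [-2.598, 1.764, -0.002]
wrist_force: [-0.5, -0.1, -0.1]
opening: 0.003
```

```bash
python3 to.py; python3 shot.py main1
```

```text
(505.5, 170, 73.5) tool cm [-10.05   2.46   2.07]
(583.5, 147.3, 101) tool cm [-5.07 -3.96 -0.67]
(565, 85.5, 93) tool cm [-0.    0.04  0.13]
16.1 [565.4  85.6  94.3] [ 0.0016 -0.     -1.    ] [-0.5 -0.1 -0.1] 0.003389796776311637 [ 0.05  0.18  1.49 -0.    1.47  1.24]
top crop origin 180 108 tcp px [218.8 158.6]
side crop origin 249 123 tcp px [288.  173.8]
```

View pics/main1.png

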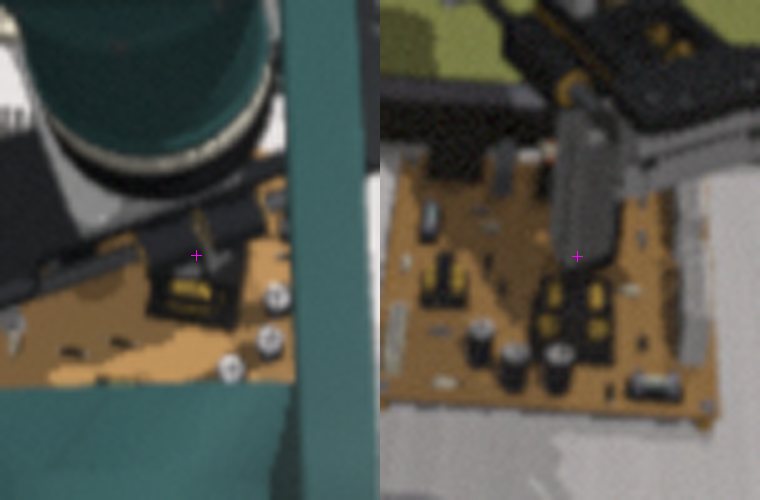

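The tips at about (580,262) in the side view hang over the transformer's top, whose centre is near (575,297). The top view shows them over its middle too. I hold, then raise the hand.

Emit:
step_arm(dp=[[0, 0, 0.07], [0, 0, 0], [0, 0, 0], [0, 0, 0], [0, 0, 0], [0, 0, 0], [0, 0, 0], [0, 0, 0], [0, 0, 0], [0, 0, 0], [0, 0, 0], [0, 0, 0], [0, 0, 0], [0, 0, 0], [0, 0, 0], [0, 0, 0], [0, 0, 0], [0, 0, 0], [0, 0, 0], [0, 0, 0]], yaw=[0, 0, 0, 0, 0, 0, 0, 0, 0, 0, 0, 0, 0, 0, 0, 0, 0, 0, 0, 0])

```text
t: 18.2
position: [564.9, 85.6, 92.8]
ee_rot: [2.599, -1.765, 0.0]
wrist_force: [-0.1, 0.5, 0.1]
opening: 0.007
```

Emit:
step_arm(dp=[[0, 0, 0], [0, 0, 0], [0, 0, 0], [0, 0, 0], [0, 0, 0], [0, 0, -0.7], [0, 0, -1.4], [0, 0, -2], [0, 0, -2], [0, 0, -2], [0, 0, -2], [0, 0, -2], [0, 0, -2], [0, 0, -2], [0, 0, -2], [0, 0, -1.5], [0, 0, -1.2], [0, 0, -0.7], [0, 0, 0], [0, 0, 0]], yaw=[0, 0, 0, 0, 0, 0, 0, 0, 0, 0, 0, 0, 0, 0, 0, 0, 0, 0, 0, 0])

```text
t: 20.2
position: [564.7, 85.6, 307.3]
ee_rot: [2.599, -1.764, -0.001]
wrist_force: [0.2, -0.2, -0.4]
opening: 0.003
```

```bash
python3 to.py
```

```text
(505.5, 170, 73.5) tool cm [-10.02   2.37  23.38]
(583.5, 147.3, 101) tool cm [-5.04 -4.04 20.62]
(565, 85.5, 93) tool cm [ 2.000e-02 -4.000e-02  2.143e+01]
20.2 [564.7  85.6 307.3] [-9.e-04 -1.e-04 -1.e+00] [ 0.2 -0.2 -0.4] 0.0030763308089410174 [ 0.05  0.14  1.11 -0.    1.89  1.24]
```

Run:
```python
from cell import manip
import cv2
r=manip.get_image("side");cv2.imwrite("pics/end.png",cv2.resize(r["img"][:,:,::-1],(768,576)))
```

```text
(no output)
```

View pics/end.png

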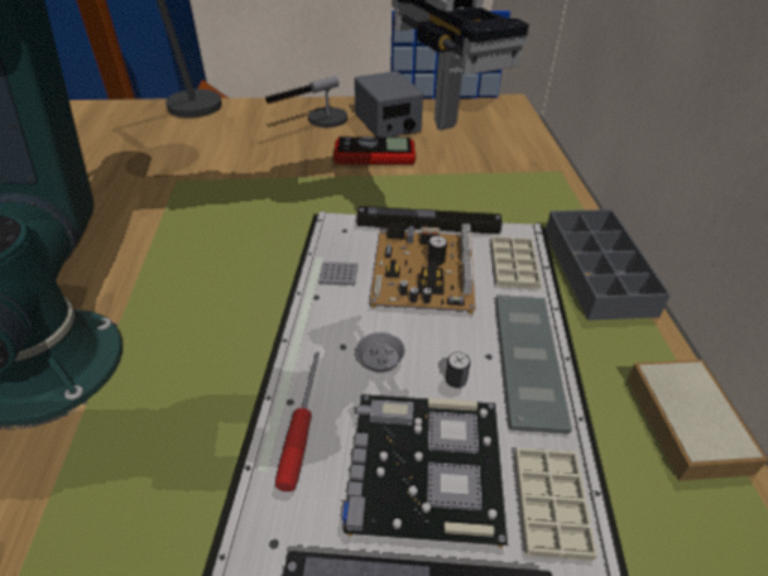

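```bash
python3 -c "
from cell import manip
print(manip.job_done())"
```

```text
the job is handed in; nothing more can be done
None
```

I pointed with shut fingers at the mains fuse, then the filter capacitor, then the main transformer. Each hold lasted at least 2.5 s, about 15 mm above the part's top. Between parts I lifted the hand straight up to about 200 mm above the bench. I handed the job in at about 20 s, with the hand about 260 mm above the board.

**Checks that agreed:**
- **Position during the holds:** the measured TCP was within about 1 mm of each target.
- **Contact:** the wrist force readings stayed at noise level, under about 1.5 N.
- **Scene:** in the final side picture everything stands where it did at the start, with the hand raised.

**Checks that were weaker or disagreed:**
- **Camera agreement:** for the fuse and capacitor the two cameras agreed to about 2–3 mm.
- **Transformer:** my hand-picked side-view pixel for its top was off by about 15 mm along y. I set that point from the board outline and the top view instead. The side picture taken at the start of that hold then showed the tips over its middle.
- **Top camera:** the arm hid the fingertips over the fuse and capacitor, so I confirmed those two in the side view only.

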